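# Brush the drill bed clear and start the drill

## Robot

A 7-joint arm with a two-finger parallel gripper is mounted at the origin on the work surface. World frame = base frame: x ahead of the robot, y to its left, z up, the work surface at z = 0. Lengths are in m, angles in rad, forces in N, time in s.
With the tool pointing down it reaches from about 0.35 to 0.9 m from the base axis. Payload 8.1 kg.
Tool frame: the origin (TCP) lies between the finger pads; the fingertips stand 22 mm ahead of it and the grasp point (between the pads) lies 3 mm ahead of it; z points along the fingers, y is the line along which they close (so a half turn about z gives the same grasp; the last joint's range is limited). The gripper opens to 92 mm and grips with 3 to 60 N. Pads are 19 mm wide; open, the fingers measure 130 mm over their backs; the gripper's body (75 mm by 190 mm) begins 47 mm behind the grasp point.
Start: joints at [-1.383, 0.434, 0.025, 1.573, -0.012, 1.134, -0.075], TCP at [0.179, 0.599, 0.225] pointing down, gripper open.
Joint ranges: [-2.62, 2.62], [-0.44, 2.09], [-1.27, 1.32], [0.08, 2.57], [-1.32, 4.46], [0.12, 2], [-2.74, 2.74]. Speed limits (rad/s): [2.22, 2.22, 3.01, 3.01, 3.14, 3.14, 3.14].

## Interface

Orientations are given as [roll, pitch, yaw] about the fixed x, y, z axes, in that order (R = Rz(yaw) Ry(pitch) Rx(roll)).
In Python, from workcell import bot gives the robot as it stands. The module is installed in compiled form; this text tells all that it offers.
- The arm moves only by the tool step_arm, never from a script. Its argument "increments" is one flat list of numbers, 7 for each row, row after row: the closure, from -1 (fully open) to 1 (shut), then the shift along the tool's x, y, z in mm, then the turn, a rotation vector about the tool's x, y, z in rad. A call has 1 to 10 rows; each row is the pose to reach, as a shift and turn from the pose commanded when the call began, along the tool's axes at that moment; what a row does not reach only later rows make up. A row lasts 1/10 s, in which the tool goes at most 50 mm and 8.59 degrees, less where a joint would pass 70% of its speed; a pose out of reach is approached as far as the arm can. A call with a gripper value outside its range is refused whole. The fingers move at their own pace and stop on an object; "grip_force" is the grip in N (left out, the last holds). Time passes only in rows, so rows that repeat a pose let the fingers close. It gives the time, the measured TCP pose, the force, the opening and the grip force at its end, in the units of the state.
- bot.state(): the state, without advancing time (a new reading comes with each control period).
- bot.snapshot(name): name is "side" or "top"; returns a dict with "color" (420x560x3 uint8, red, green, blue), "range_z" (420x560 float32, m along the optical axis (not along the pixel's ray), 0 where there is no reading), "fx", "fy", "cx", "cy" (pixels), "dist" ([k1, k2, p1, p2, k3] as OpenCV has them; the pictures are not rectified), "xyz" and "orientation" of the camera in the world. Camera axes: x right, y down, z forward; pixel columns grow to the right and rows downward; lengths in m; the calibration is good to about 2 mm. A picture is of the moment at which its call begins.
- bot.close_job(): hands the job in; it is judged then, once.
Trained networks look in a picture, given as the dict that the camera call returned (one of the last four; its "shot" number tells which), for a name from the list of things; names that differ only in an ending like _2 or _b are one class to them, and where a whole thing is asked for, a point or a joint stands for the part that bears it (a point fixed in the world has none). Each returns a list of dicts, best first, with "confidence" (0 to 1); they miss things now and then, are a little off and sometimes report something else, mostly with a low value. They report only what shows in the picture. A call takes as long as a camera call. They do not tell look-alikes from the thing itself.
- bot.recognise(picture, thing): "centre" ([column, row] in pixels, amid what is visible of it).
- bot.masks_of(picture, thing): "region" (420x560 bool, what is visible of it) and "centre" ([column, row] in pixels, amid what is visible of it).
- bot.landmark_of(picture, thing): "centre" ([column, row] in pixels: a listed point, or the origin of a listed thing).
The state is a dict: "time": time; "qpos": joint angles; "qvel": joint speeds; "effort": joint torques, N m; "position": TCP position; "eef_rot": TCP orientation; "force": force on the tool from outside, world axes, zero at the start; "wrist_torque": the same for the moment, N m; "grip_width": opening from 0.0 (shut) to 1.0 (fully open); "grip_force": force on a finger pad.
Only numpy, scipy, OpenCV 4.12 (cv2) and the standard library are available. Lean on these libraries where they do the work, as an engineer would, in place of code of your own. Each camera call takes 0.05 s, during which the arm holds its last target. There are 200 camera calls.

## Task

Take the bench brush by its handle and, starting at the side of the bed away from the metal catch tray, sweep all four wood scraps along the drill bed and off its edge into the tray, keeping the bristles pressed on the bed with a light touch of a few newtons and never touching the scraps with the gripper. Then lay the brush back on its rest as it was, let go of it, and push the start button on the grey switch box fully down and release it. Do not force the brush down hard on the bed, and leave the mug, hammer, carabiner and orange organizer where they are.

Things in the scene. Friction and masses are not known exactly. Their poses are not given: they have to be found in the camera images.
- bed: Flat steel bed of a small bench drill, 142 mm in x by 240 mm in y. Origin: centre of its top face, 56 mm above the shelf; z up. Along its far edge (+x) a fence rises 10 mm, along its near edge (-x) a lip rises 8 mm (10 mm thick); between them is a channel 142 mm wide, open at both y ends.
- drill: The whole fixed drill, 360 mm tall; origin on the shelf 56 mm under the bed origin, same axes. Chuck (32 mm across) 92 mm above the bed at x = +12 mm; head 50 mm wide in y from 134 mm above the bed, from x = -15 mm backwards; column at x = +130 mm. Plinth x = -85 to +150 mm, as wide as the bed.
- tray: Fixed open catch tray of bare sheet aluminium, 180 mm (x) by 110 mm (y) by 40 mm high, wall 4 mm, on the shelf against one y end of the bed (left or right varies; 2 mm gap), axes parallel to the bed's. Origin: centre of its underside, on the shelf.
- organizer: Orange parts organizer with shut lids, 180 by 110 by 48 mm high, lying at the other y end of the bed, across from the tray. Origin: centre of its underside. To be left alone.
- brush: Bench brush lying level on its rest, bristles hanging. Origin: centre of the wooden head's underside, 60 mm above the shelf; x from handle to head, z up. Head x = -65 to 92 mm, 34 mm wide, 18 mm thick; handle 24 mm wide, 18 mm thick, x = -65 to -177 mm. Black bristles 122 (x) by 26 mm (y) about the origin. About 170 g, centre of mass 25 mm behind the origin.
- brush_grip (a point): Point on the handle's axis to grip across its 24 mm width: brush x = -90 mm, z = 9 mm; axes as the brush's. The bristles are worn: they reach 28 to 48 mm below the head's underside, how far differs each time and is not reported. They yield up to 5 mm on a stiff spring (2.4 N to start, then 3 N per mm).
- rest: Fixed plywood brush rest: a base 285 by 60 by 8 mm with two flat-topped posts 60 mm high and 50 mm wide (y), one under the brush's nose (x = 72 to 94 mm), one under the end of the handle (x = -175 to -155 mm). Origin: on the shelf right under the brush's origin at the start; axes as the brush's.
- scrap1: Scrap of plain pine lying on the drill bed: round hole-saw plug 32 mm across, 18 mm thick. Origin: centre of its underside as first laid.
- scrap2: Scrap of plain pine lying on the drill bed: round hole-saw plug 38 mm across, 12 mm thick. Origin: centre of its underside as first laid.
- scrap3: Scrap of plain pine lying on the drill bed: block offcut 38 by 22 by 18 mm thick. Origin: centre of its underside as first laid.
- scrap4: Scrap of plain pine lying on the drill bed: flat offcut 32 by 26 by 10 mm thick. Origin: centre of its underside as first laid.
- start_top (a point): Centre of the top of the round grey start button (30 mm across, in a black collar 46 mm across) on a fixed grey switch box 100 by 80 by 50 mm high; 68 mm above the shelf when released. It is pushed straight down.
- start (a joint): Travel of the start button in m: 0 released, 0.006 fully down; sprung, about 5 N at the bottom.
- mug: White ceramic mug of drywall screws, 84 mm across, 95 mm high, behind the work. Origin: centre of its underside. Bystander.
- hammer: Steel hammer lying behind the drill. Origin: underside near its middle. Bystander.
- carabiner: Black carabiner lying flat in front of the drill, 82 by 55 mm, 10 mm thick. Origin: its middle. Bystander.
There are look-alikes about, which are no part of the job. Leave any purple or turquoise look-alike of the part that bears start_top alone. What is shaped like the scrap1 but black is not meant.

How it is judged:
By the outcome, as a careful person would: the job done as asked, in the order asked, and still so for the second after the job is handed in, with the robot touching nothing.
It also fails if it takes over 72 s, if anything falls off the work surface, if the arm or the gripper's body presses on something with over 40 N, if the wrist force passes 120 N, or if a joint passes its speed limit or range.

## Working session

There is one attempt and no reset: what is moved stays moved. The work goes in short steps, Python scripts to look and compute and a tool call to move; the robot and the scene stay as the last step left them, time stands still between calls to the robot, and variables do not carry over. Pictures are saved under pics/ and viewed, at most 10 in all, crops included, and the job is handed in when it is done.

Besides the shell and the picture viewer there is one more tool, called after "Request:" as name(argument=value, ...), one argument or row to a line, values as JSON. step_arm: Moves the arm, as the interface text tells. Its arguments: {"type":"object","properties":{"increments":{"type":"array","items":{"type":"number"}},"grip_force":{"type":"number"}},"required":["increments"]}

```bash
mkdir -p pics; cat > h.py <<'E'
import numpy as np, cv2
from scipy.spatial.transform import Rotation as R
from workcell import bot
def cam(s):
    K=np.array([[s['fx'],0,s['cx']],[0,s['fy'],s['cy']],[0,0,1]]);return K,np.array(s['dist'],float),R.from_euler('xyz',s['orientation']).as_matrix(),np.array(s['xyz'])
def ray(s,px):
    K,d,M,t=cam(s);u=cv2.undistortPoints(np.array(px,float).reshape(-1,1,2),K,d)[:,0]
    return np.c_[u,np.ones(len(u))]@M.T,t
def atz(s,px,z):
    r,t=ray(s,px);return t+r*((z-t[2])/r[:,2])[:,None]
def cloud(s,mask=None):
    m=s['range_z']>0
    if mask is not None:m&=mask
    v,u=np.nonzero(m);r,t=ray(s,np.c_[u,v]);return t+r*s['range_z'][v,u][:,None],np.c_[u,v]
def save(s,n):cv2.imwrite('pics/'+n,cv2.cvtColor(s['color'],cv2.COLOR_RGB2BGR))
E
python3 - <<'E'
from h import *
for n in('top','side'):
    s=bot.snapshot(n);save(s,n+'0.png');print(n,s['xyz'],s['orientation'])
    for th in['bed','tray','organizer','brush','rest','scrap1','scrap2','scrap3','scrap4','start_top','mug','carabiner','hammer']:
        out=[]
        for d in bot.masks_of(s,th)[:4]:
            p,_=cloud(s,d['region']);
            if len(p):
                zt=np.percentile(p[:,2],95);q=p[p[:,2]>zt-.006];out.append((round(d['confidence'],2),np.round(d['centre']).astype(int).tolist(),np.round(np.r_[q.mean(0)[:2],zt],3).tolist(),np.round(p.min(0),3).tolist(),np.round(p.max(0),3).tolist()))
        print(th,*out,sep='\n   ')
    for th in['brush','brush_grip','bed','start_top','rest','tray']:
        print(th,[(round(d['confidence'],2),np.round(d['centre'],1).tolist()) for d in bot.landmark_of(s,th)[:3]])
print(bot.state())
E
```

```text
top [0.36060199 0.06351007 1.64277449] [-3.01169909  0.01870177 -1.57479254]
bed
   (0.82, [300, 206], [0.575, 0.003, 0.063], [0.505, -0.116, 0.044], [0.652, 0.123, 0.077])
   (0.29, [300, 192], [0.652, 0.003, 0.308], [0.492, -0.127, -0.006], [0.805, 0.128, 0.364])
tray
   (0.76, [358, 204], [0.579, -0.179, 0.041], [0.486, -0.23, -0.007], [0.666, -0.113, 0.065])
   (0.23, [293, 263], [0.407, 0.032, 0.016], [0.372, 0.004, -0.0], [0.449, 0.063, 0.02])
organizer
   (0.86, [242, 209], [0.584, 0.179, 0.052], [0.493, 0.122, -0.004], [0.681, 0.241, 0.064])
   (0.69, [301, 191], [0.652, 0.003, 0.308], [0.492, -0.127, -0.007], [0.805, 0.123, 0.364])
brush
   (0.84, [431, 223], [0.518, -0.383, 0.084], [0.37, -0.421, -0.003], [0.637, -0.344, 0.09])
rest
   (0.71, [220, 148], [0.754, 0.233, 0.097], [0.712, 0.192, -0.004], [0.827, 0.3, 0.106])
   (0.56, [418, 239], [0.455, -0.36, 0.06], [0.361, -0.4, -0.008], [0.647, -0.326, 0.078])
   (0.55, [243, 210], [0.584, 0.181, 0.052], [0.493, 0.126, 0.001], [0.675, 0.244, 0.059])
scrap1
   (0.68, [307, 218], [0.547, -0.02, 0.081], [0.527, -0.035, 0.052],
[... 5730 characters left out ...]
.3, 348.2])]
{'time': 2.0, 'qpos': array([-1.3826024 ,  0.43450007,  0.02500176,  1.57319786, -0.01158537,
        1.13398634, -0.07508851]), 'qvel': array([-0.00141722,  0.0015152 ,  0.00132905, -0.000819  , -0.001732  ,
        0.00179426,  0.00067107]), 'effort': array([ 2.18022633e-04, -6.67657113e+01,  9.83997211e-01, -3.14802146e+01,
       -6.06400729e-02,  3.27805546e-02,  3.97148597e-05]), 'position': array([0.17923217, 0.59877021, 0.22524265]), 'eef_rot': array([3.14153727e+00, 2.18844329e-05, 2.85072995e+00]), 'force': array([-0.06491025, -0.00287461,  0.34938795]), 'wrist_torque': array([-0.00859448, -0.03877614,  0.00176091]), 'grip_force': 0.0, 'grip_width': 0.9980011615642614}
```

View pics/top0.png

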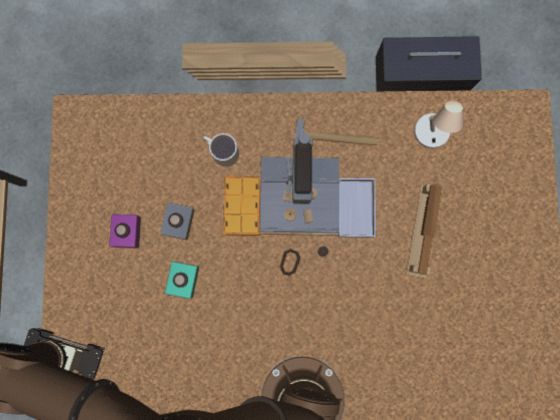

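View pics/side0.png

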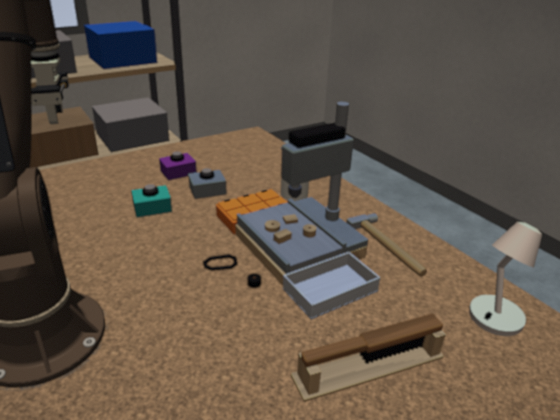

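The candidates for the switch box in the top view are purple at (122,229), turquoise at (181,280) and grey at (176,219). The grey one fits. The black plug at (323,251) is the decoy, and the four pine scraps are on the bed around (300,205). The tray is at the -y end and the brush is at (430,225), with its handle towards the robot.

```bash
python3 - <<'E'
from h import *
def rect(p):
    (c,wh,a)=cv2.minAreaRect((p[:,:2]*1000).astype(np.float32)); return np.round(c,1),np.round(wh,1),round(a,2)
for n in('top','side'):
    s=bot.snapshot(n);print(n)
    if n=='top':
        c=s['color'][180:300,90:250]
        cv2.imwrite('pics/crop.png',cv2.cvtColor(cv2.resize(c,None,fx=4,fy=4),cv2.COLOR_RGB2BGR))
    for th,z in[('brush',.06),('brush_grip',.069),('bed',.056),('start_top',.068),('rest',0),('tray',0)]:
        print(th,[(round(d['confidence'],2),np.round(atz(s,d['centre'],z)[0],4).tolist()) for d in bot.landmark_of(s,th)[:3]])
    P,px=cloud(s)
    def box(x0,x1,y0,y1,z0,z1):
        return P[(P[:,0]>x0)&(P[:,0]<x1)&(P[:,1]>y0)&(P[:,1]<y1)&(P[:,2]>z0)&(P[:,2]<z1)]
    b=box(.33,.68,-.45,-.30,.072,.09);h=b
    # brush axis: PCA + width-mid line fit
    print('brush top',len(b),rect(b),'z',np.median(b[:,2]))
    for lo in np.arange(.36,.64,.03):
        q=b[(b[:,0]>lo)&(b[:,0]<lo+.03)]
        if len(q):print('  x%.3f'%(lo+.015),len(q),np.round(np.percentile(q[:,1],[3,50,97]),4))
    print('bed surf z',np.median(box(.53,.62,-.11,-.06,.04,.07)[:,2]))
    t=box(.46,.70,-.26,-.12,.034,.048);print('tray rim',rect(t))
    o=box(.46,.70,.126,.26,.042,.06);print('org',rect(o),np.median(o[:,2]))
    k=box(.46,.6,.31,.45,.042,.056);print('box',rect(k))
    sb=box(.46,.6,.31,.45,.066,.09);print('button',rect(sb),sb.mean(0))
    d=bot.masks_of(s,'brush')[0]['region']
    if n=='side':
        c=s['color'][310:395,290:460];cv2.imwrite('pics/crop_b.png',cv2.cvtColor(cv2.resize(c,None,fx=4,fy=4),cv2.COLOR_RGB2BGR))
        g=box(.45,.62,-.42,-.35,.005,.058);q=g[g[:,1]<-.35];m=s['color']
        print('bristle z pct',len(q),np.percentile(q[:,2],[2,10,50]))
E
```

```text
top
brush [(0.94, [0.5479, -0.3906, 0.06])]
brush_grip [(0.59, [0.4562, -0.3647, 0.069])]
bed [(0.71, [0.5756, 0.0011, 0.056])]
start_top [(0.62, [0.5332, 0.3783, 0.068]), (0.44, [0.3592, 0.3689, 0.068]), (0.43, [0.5088, 0.5503, 0.068])]
rest [(0.78, [0.5514, -0.3839, 0.0])]
tray [(0.79, [0.5884, -0.1856, 0.0])]
brush top 888 (array([ 503.9, -380.7]), array([ 36.2, 271.3]), 78.79) z 0.07854268184381985
  x0.375 49 [-0.3686 -0.3567 -0.3459]
  x0.405 92 [-0.3733 -0.3605 -0.3489]
  x0.435 77 [-0.3789 -0.3666 -0.3555]
  x0.465 82 [-0.3868 -0.3735 -0.3613]
  x0.495 111 [-0.3957 -0.3795 -0.3624]
  x0.525 117 [-0.4009 -0.3846 -0.3685]
  x0.555 114 [-0.4071 -0.3903 -0.3735]
  x0.585 109 [-0.4131 -0.3972 -0.3801]
  x0.615 113 [-0.4184 -0.4017 -0.3861]
  x0.645 24 [-0.4178 -0.4032 -0.3915]
bed surf z 0.05661311923197854
tray rim (array([ 575.9, -174.1]), array([108.8, 179.7]), 89.46)
org (array([584.4, 181.6]), array([107.1, 177.2]), 89.14) 0.04620793839909687
box (array([537.9, 380.3]), array([ 80.6, 100. ]), 77.55)
button (array([536.7, 377.7]), array([36. , 38.1]), 45.55) [0.53597848 0.3795
[... 552 characters left out ...]
3638 -0.3496]
  x0.435 217 [-0.3813 -0.3704 -0.3564]
  x0.465 207 [-0.3901 -0.3773 -0.3629]
  x0.495 259 [-0.3968 -0.3812 -0.3647]
  x0.525 260 [-0.4035 -0.3881 -0.3702]
  x0.555 246 [-0.4093 -0.3942 -0.3765]
  x0.585 238 [-0.4159 -0.4009 -0.3826]
  x0.615 215 [-0.4213 -0.407  -0.3886]
  x0.645 7 [-0.4148 -0.3976 -0.3913]
bed surf z 0.0547290877711733
tray rim (array([ 588.4, -175.2]), array([112. , 216.8]), 89.51)
org (array([577.3, 177.8]), array([105.3, 170.9]), 88.81) 0.04377390331745712
box (array([530.5, 377.6]), array([83.7, 99.4]), 77.59)
button (array([531.9, 380.5]), array([29.6, 27.9]), 49.26) [0.52976444 0.37701356 0.06951063]
bristle z pct 2254 [0.00547692 0.00633697 0.00845594]
```

View pics/crop.png

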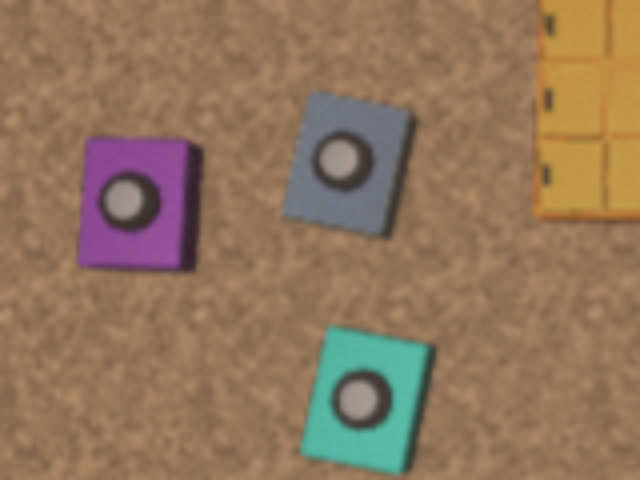

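View pics/crop_b.png

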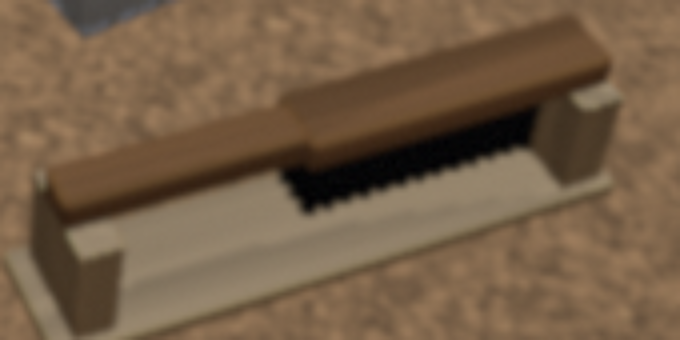

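The enlarged crop confirms the boxes. The grey box's button is at crop (340,160), which is top (175,220) and world (0.533, 0.378). The purple and turquoise boxes are the look-alikes. The second crop shows the brush level on its two posts, with short bristles.

```bash
cat > go.py <<'E'
import sys
from h import *
s=bot.state()
p=np.array(s['position']);M=R.from_euler('xyz',s['eef_rot'])
print('t%.2f'%s['time'],'p',np.round(p,4),'rpy',np.round(s['eef_rot'],4),'F',np.round(s['force'],2),'T',np.round(s['wrist_torque'],2),'w%.3f gf%.1f'%(s['grip_width'],s['grip_force']),'q',np.round(s['qpos'],2))
a=[float(x) for x in sys.argv[1:]]
for i in range(0,len(a),4):
    d=M.inv().apply(np.array(a[i:i+3])-p)*1000;r=(M.inv()*R.from_euler('xyz',[np.pi,0,a[i+3]])).as_rotvec();print(np.round(d,1).tolist(),np.round(r,3).tolist())
E
python3 go.py .40 .10 .30 1.35 .456 -.372 .20 -.2007
```

```text
t2.80 p [0.1792 0.5987 0.2252] rpy [ 3.1416 -0.      2.8507] F [0.53 0.43 0.14] T [-0.04 -0.   -0.02] w0.999 gf0.0 q [-1.38  0.43  0.02  1.57 -0.01  1.13 -0.08]
[-354.5, -414.5, -74.8] [-0.0, -0.0, 1.501]
[-543.6, -850.6, 25.2] [-0.0, -0.0, 3.051]
```

Request:
step_arm(
  increments=[-1, -100, -120, -75, 0, 0, 0.45, -1, -355, -415, -75, 0, 0, 1.5, -1, -355, -415, -75, 0, 0, 1.5, -1, -355, -415, -75, 0, 0, 1.5, -1, -355, -415, -75, 0, 0, 1.5, -1, -355, -415, -75, 0, 0, 1.5, -1, -355, -415, -75, 0, 0, 1.5, -1, -355, -415, -75, 0, 0, 1.5, -1, -355, -415, -75, 0, 0, 1.5, -1, -355, -415, -75, 0, 0, 1.5],
  grip_force=60,
)

```text
time: 3.8
position: [0.379, 0.1464, 0.2951]
eef_rot: [3.141, -0.001, 1.345]
force: [0.7, 0.3, 0.1]
grip_width: 1.002
grip_force: 0.0
```

```bash
python3 go.py .42 -.12 .28 .6 .456 -.372 .20 -.2007
```

```text
t3.80 p [0.379  0.1464 0.2951] rpy [ 3.1412e+00 -1.3000e-03  1.3447e+00] F [0.71 0.3  0.15] T [-0.06 -0.01  0.01] w1.002 gf0.0 q [-0.99 -0.02  0.49  1.98  0.01  1.18 -0.73]
[-250.5, 99.7, 14.8] [-0.0, -0.001, 0.745]
[-488.1, 191.2, 94.5] [-0.001, -0.001, 1.545]
```

Request:
step_arm(
  increments=[-1, -490, 191, 60, 0, 0, 1.545, -1, -490, 191, 60, 0, 0, 1.545, -1, -490, 191, 60, 0, 0, 1.545, -1, -490, 191, 60, 0, 0, 1.545, -1, -490, 191, 60, 0, 0, 1.545, -1, -490, 191, 60, 0, 0, 1.545, -1, -490, 191, 60, 0, 0, 1.545, -1, -490, 191, 60, 0, 0, 1.545, -1, -490, 191, 60, 0, 0, 1.545, -1, -490, 191, 60, 0, 0, 1.545],
)

```text
time: 4.8
position: [0.4541, -0.3446, 0.2375]
eef_rot: [-3.141, -0.0, -0.154]
force: [1.6, 0.5, 0.0]
grip_width: 1.001
grip_force: 0.0
```

```bash
python3 go.py .456 -.372 .10 -.2007 .456 -.372 .072 -.2007
```

```text
t4.80 p [ 0.4541 -0.3446  0.2375] rpy [-3.1415e+00 -4.0000e-04 -1.5400e-01] F [1.55 0.46 0.01] T [ 0.01  0.07 -0.01] w1.001 gf0.0 q [-0.13  0.47  1.01  1.75 -0.43  1.17 -0.73]
[6.1, 26.8, 137.5] [-0.0, -0.0, 0.047]
[6.0, 26.8, 165.5] [-0.0, -0.0, 0.047]
```

Request:
step_arm(
  increments=[-1, 6, 27, 0, 0, 0, 0.047, -1, 6, 27, 40, 0, 0, 0.047, -1, 6, 27, 90, 0, 0, 0.047, -1, 6, 27, 125, 0, 0, 0.047, -1, 6, 27, 125, 0, 0, 0.047],
)

```text
time: 5.3
position: [0.4535, -0.3679, 0.1087]
eef_rot: [-3.138, 0.007, -0.196]
force: [0.6, 0.6, 0.5]
grip_width: 1.0
grip_force: 0.0
```

```bash
python3 go.py .456 -.372 .072 -.2007
```

```text
t5.30 p [ 0.4535 -0.3679  0.1087] rpy [-3.1383  0.007  -0.1963] F [0.6  0.58 0.51] T [-0.    0.2  -0.07] w1.000 gf0.0 q [ 0.01  0.63  0.88  1.85 -0.59  0.96 -0.61]
[3.5, 3.6, 36.7] [-0.003, 0.007, 0.004]
```

Request:
step_arm(
  increments=[-1, 3.5, 3.6, 20, -0.003, 0.007, 0.004, -1, 3.5, 3.6, 36.7, -0.003, 0.007, 0.004, -1, 3.5, 3.6, 36.7, -0.003, 0.007, 0.004, -1, 3.5, 3.6, 36.7, -0.003, 0.007, 0.004],
)

```text
time: 5.7
position: [0.4585, -0.3747, 0.0771]
eef_rot: [3.139, -0.007, -0.2]
force: [-0.0, 0.2, 1.0]
grip_width: 1.0
grip_force: 0.0
```

```bash
python3 - <<'E'
from h import *
s=bot.snapshot('side');c=s['color'][290:395,270:460];cv2.imwrite('pics/pre.png',cv2.cvtColor(cv2.resize(c,None,fx=4,fy=4),cv2.COLOR_RGB2BGR))
E
python3 go.py .456 -.372 .072 -.2007
```

```text
t5.75 p [ 0.4587 -0.3748  0.0773] rpy [ 3.1383 -0.0081 -0.2   ] F [ 0.54 -0.61  0.64] T [-0.03  0.16  0.01] w0.998 gf0.0 q [ 0.04  0.67  0.84  1.87 -0.64  0.89 -0.57]
[-3.2, -2.2, 5.3] [0.003, -0.008, 0.001]
```

View pics/pre.png

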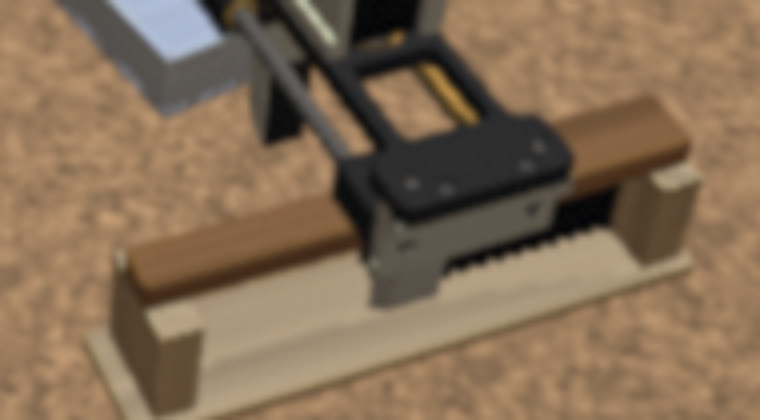

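The gripper straddles the handle just behind the head shoulder, with the finger at about (405,270) in the crop. I'll correct the small residual and close.

Request:
step_arm(
  increments=[-1, -3, -2, 5.3, 0.003, -0.008, 0, -1, -3, -2, 5.3, 0.003, -0.008, 0, 1, -3, -2, 5.3, 0.003, -0.008, 0, 1, -3, -2, 5.3, 0.003, -0.008, 0, 1, -3, -2, 5.3, 0.003, -0.008, 0, 1, -3, -2, 5.3, 0.003, -0.008, 0, 1, -3, -2, 5.3, 0.003, -0.008, 0, 1, -3, -2, 5.3, 0.003, -0.008, 0, 1, -3, -2, 5.3, 0.003, -0.008, 0, 1, -3, -2, 5.3, 0.003, -0.008, 0],
  grip_force=60,
)

```text
time: 6.75
position: [0.4557, -0.372, 0.0708]
eef_rot: [-3.142, 0.001, -0.2]
force: [0.2, 0.0, -0.1]
grip_width: 0.35
grip_force: 0.0
```

```bash
python3 go.py .456 -.372 .20 -.2007 .42 -.10 .30 -.08
```

```text
t6.75 p [ 0.4557 -0.372   0.0708] rpy [-3.1415e+00  1.0000e-03 -2.0030e-01] F [ 0.23  0.01 -0.1 ] T [ 0.    0.16 -0.03] w0.350 gf0.0 q [ 0.05  0.68  0.84  1.87 -0.65  0.89 -0.57]
[0.2, -0.1, -129.2] [-0.0, 0.001, 0.0]
[-89.3, -259.5, -229.1] [-0.0, 0.001, -0.12]
```

Request:
step_arm(
  increments=[1, 0, 0, 0, 0, 0, 0, 1, 0, 0, 0, 0, 0, 0, 1, 0, 0, 0, 0, 0, 0, 1, 0, 0, 0, 0, 0, 0],
)

```text
time: 7.15
position: [0.4557, -0.3719, 0.0708]
eef_rot: [-3.141, 0.001, -0.2]
force: [-0.1, 0.4, -0.1]
grip_width: 0.248
grip_force: 60.0
```

```bash
python3 go.py .456 -.372 .20 -.2007
```

```text
t7.15 p [ 0.4557 -0.3719  0.0708] rpy [-3.1414e+00  1.0000e-03 -2.0030e-01] F [-0.05  0.42 -0.09] T [0.03 0.17 0.  ] w0.248 gf60.0 q [ 0.05  0.68  0.84  1.87 -0.65  0.89 -0.57]
[0.2, -0.0, -129.2] [-0.0, 0.001, 0.0]
```

Request:
step_arm(
  increments=[1, 0, 0, -15, 0, 0, 0, 1, 0, 0, -50, 0, 0, 0, 1, 0, 0, -80, 0, 0, 0, 1, -40, -40, -80, 0, 0, 0, 1, -77, -78, -80, 0, 0, 0, 1, -114, -115, -80, 0, 0, 0, 1, -117, -152, -80, 0, 0, 0, 1, -124, -190, -80, 0, 0, 0, 1, -131, -230, -80, 0, 0, 0, 1, -131, -230, -80, 0, 0, 0],
)

```text
time: 8.15
position: [0.3732, -0.114, 0.1508]
eef_rot: [-3.138, 0.003, -0.19]
force: [-0.6, -0.2, -1.3]
grip_width: 0.251
grip_force: 60.0
```

```bash
python3 go.py .375 .10 .15 -.012 .485 .099 .12 -.012
```

```text
t8.15 p [ 0.3732 -0.114   0.1508] rpy [-3.1382  0.0033 -0.1897] F [-0.62 -0.18 -1.35] T [-0.09  0.25  0.07] w0.251 gf60.0 q [-0.81  0.26  1.2   2.26 -0.33  0.82 -1.15]
[-38.6, -210.5, 1.7] [-0.004, 0.003, -0.178]
[69.7, -230.2, 31.4] [-0.004, 0.003, -0.178]
```

Request:
step_arm(
  increments=[1, -8, -45, 1, 0, 0, -0.05, 1, -16, -90, 1, 0, 0, -0.09, 1, -24, -130, 1, 0, 0, -0.13, 1, -32, -170, 1, 0, 0, -0.178, 1, -38, -210, 1, 0, 0, -0.178, 1, -38, -210, 1, 0, 0, -0.178, 1, -38, -210, 1, 0, 0, -0.178],
)

```text
time: 8.85
position: [0.3779, 0.0928, 0.1504]
eef_rot: [-3.142, 0.001, -0.021]
force: [0.1, -0.3, -1.8]
grip_width: 0.245
grip_force: 60.0
```

```bash
python3 go.py .485 .099 .13 -.012  .485 .099 .11 -.012
```

```text
t8.85 p [0.3779 0.0928 0.1504] rpy [-3.1415e+00  8.0000e-04 -2.0800e-02] F [ 0.06 -0.28 -1.84] T [-0.04  0.31 -0.01] w0.245 gf60.0 q [-1.35  0.25  1.19  2.26 -0.32  0.81 -1.54]
[107.0, -8.4, 20.3] [-0.0, 0.001, -0.009]
[107.0, -8.4, 40.3] [-0.0, 0.001, -0.009]
```

Request:
step_arm(
  increments=[1, 45, -4, 0, 0, 0, 0, 1, 80, -7, 10, 0, 0, 0, 1, 107, -8, 20, 0, 0, 0, 1, 107, -8, 20, 0, 0, 0, 1, 107, -8, 20, 0, 0, 0, 1, 107, -8, 20, 0, 0, 0],
)

```text
time: 9.45
position: [0.484, 0.0971, 0.1302]
eef_rot: [-3.141, 0.002, -0.025]
force: [-0.7, -0.0, -1.6]
grip_width: 0.249
grip_force: 60.0
```

```bash
python3 - <<'E'
from h import *
s=bot.snapshot('side');c=s['color'][150:300,190:390];cv2.imwrite('pics/over.png',cv2.cvtColor(cv2.resize(c,None,fx=4,fy=4),cv2.COLOR_RGB2BGR))
t=bot.snapshot('top')
P,px=cloud(s)
m=s['color'][px[:,1],px[:,0]].max(1)<40
q=P[m&(P[:,0]>.50)&(P[:,0]<.66)&(P[:,1]>.06)&(P[:,1]<.13)&(P[:,2]>.05)&(P[:,2]<.14)]
print(len(q),np.percentile(q[:,2],[1,5,20,50,90]) if len(q) else '',q.min(0),q.max(0))
E
python3 go.py .485 .099 .10 -.012
```

```text
389 [0.08870052 0.09135225 0.09525491 0.10335406 0.11335736] [0.50589483 0.07675551 0.08603332] [0.62742157 0.09833555 0.12082572]
t9.55 p [0.4841 0.0981 0.1303] rpy [-3.1405e+00  1.1000e-03 -2.3000e-02] F [-0.08  0.51 -2.2 ] T [-0.04  0.33 -0.01] w0.246 gf60.0 q [-1.02  0.47  0.98  2.05 -0.52  0.88 -1.34]
[0.9, -0.9, 30.3] [-0.001, 0.001, -0.011]
```

View pics/over.png

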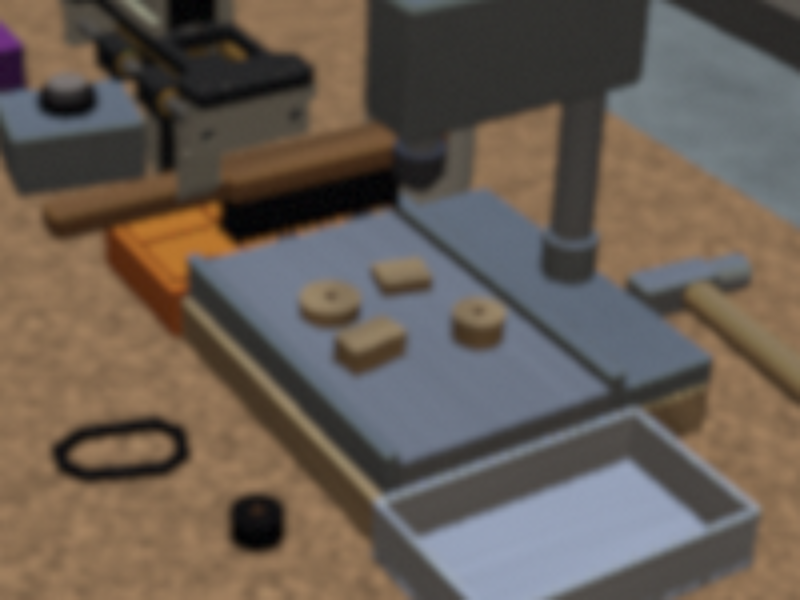

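The picture shows the brush aligned over the far (+y) end of the bed, behind all four scraps. The bristles are short (about 31 mm), so contact should come at a TCP height of about 0.098.

Request:
step_arm(
  increments=[1, 2, -1, 10, 0, 0, -0.011, 1, 4, -1, 20, 0, 0, -0.011, 1, 4, -1, 27, 0, 0, -0.011, 1, 4, -1, 27, 0, 0, -0.011, 1, 4, -1, 27, 0, 0, -0.011, 1, 4, -1, 27, 0, 0, -0.011],
)

```text
time: 10.15
position: [0.489, 0.0992, 0.103]
eef_rot: [-3.141, 0.001, -0.012]
force: [-0.2, 0.5, -1.4]
grip_width: 0.249
grip_force: 60.0
```

```bash
python3 go.py .488 .099 .10 -.012
```

```text
t10.15 p [0.489  0.0992 0.103 ] rpy [-3.1414e+00  8.0000e-04 -1.1600e-02] F [-0.19  0.49 -1.45] T [-0.11  0.26  0.  ] w0.249 gf60.0 q [-0.97  0.52  0.93  2.07 -0.57  0.83 -1.28]
[-0.9, 0.2, 3.0] [-0.0, 0.001, 0.0]
```

Request:
step_arm(
  increments=[1, 0, 0, 1, 0, 0, 0, 1, 0, 0, 2, 0, 0, 0, 1, 0, 0, 3, 0, 0, 0, 1, 0, 0, 3, 0, 0, 0, 1, 0, 0, 3, 0, 0, 0],
)

```text
time: 10.65
position: [0.4889, 0.0994, 0.0999]
eef_rot: [-3.141, 0.001, -0.011]
force: [0.1, -0.7, -1.5]
grip_width: 0.249
grip_force: 60.0
```

Request:
step_arm(
  increments=[1, 0, 0, 0.5, 0, 0, 0, 1, 0, 0, 1, 0, 0, 0, 1, 0, 0, 1, 0, 0, 0, 1, 0, 0, 1, 0, 0, 0],
)

```text
time: 11.05
position: [0.4888, 0.0993, 0.0989]
eef_rot: [-3.141, 0.001, -0.011]
force: [-1.5, 0.8, -1.4]
grip_width: 0.246
grip_force: 60.0
```

Request:
step_arm(
  increments=[1, 0, 0, 0.5, 0, 0, 0, 1, 0, 0, 1.2, 0, 0, 0, 1, 0, 0, 1.2, 0, 0, 0, 1, 0, 0, 1.2, 0, 0, 0],
)

```text
time: 11.45
position: [0.4889, 0.0993, 0.0978]
eef_rot: [-3.141, 0.001, -0.011]
force: [-1.7, 0.0, 1.2]
grip_width: 0.248
grip_force: 60.0
```

Request:
step_arm(
  increments=[1, 0, 0, 0.5, 0, 0, 0, 1, 0, 0, 1, 0, 0, 0, 1, 0, 0, 1, 0, 0, 0, 1, 0, 0, 1, 0, 0, 0],
)

```text
time: 11.85
position: [0.4889, 0.0993, 0.0967]
eef_rot: [-3.141, 0.001, -0.011]
force: [-1.8, 0.6, 2.5]
grip_width: 0.249
grip_force: 60.0
```

Contact is at about 3–4 N, so I'll start the sweep towards -y.

Request:
step_arm(
  increments=[1, 0, 4, 0, 0, 0, 0, 1, 0, 12, 0, 0, 0, 0, 1, 0, 20, 0, 0, 0, 0, 1, 0, 28, 0, 0, 0, 0, 1, 0, 36, 0, 0, 0, 0, 1, 0, 44, 0, 0, 0, 0, 1, 0, 52, 0, 0, 0, 0],
)

```text
time: 12.55
position: [0.4882, 0.0466, 0.0967]
eef_rot: [-3.141, 0.001, -0.012]
force: [1.0, 3.3, 2.8]
grip_width: 0.252
grip_force: 60.0
```

```bash
python3 go.py .488 -.15 .0967 -.012
```

```text
t12.55 p [0.4882 0.0466 0.0967] rpy [-3.1413e+00  9.0000e-04 -1.1600e-02] F [0.98 3.31 2.77] T [ 0.67 -0.1   0.14] w0.252 gf60.0 q [-0.86  0.51  0.92  2.09 -0.57  0.81 -1.18]
[2.0, 196.6, -0.1] [-0.0, 0.001, 0.0]
```

Request:
step_arm(
  increments=[1, 0, 8, 0, 0, 0, 0, 1, 0, 16, 0, 0, 0, 0, 1, 0, 24, 0, 0, 0, 0, 1, 0, 32, 0, 0, 0, 0, 1, 0, 40, 0, 0, 0, 0, 1, 0, 48, 0, 0, 0, 0, 1, 0, 56, 0, 0, 0, 0, 1, 0, 64, 0, 0, 0, 0, 1, 0, 72, 0, 0, 0, 0, 1, 0, 80, 0, 0, 0, 0],
)

```text
time: 13.55
position: [0.4873, -0.0333, 0.0966]
eef_rot: [-3.141, 0.001, -0.011]
force: [0.2, 3.0, 3.0]
grip_width: 0.249
grip_force: 60.0
```

```bash
python3 - <<'E'
from h import *
s=bot.snapshot('side');c=s['color'][150:320,190:400];cv2.imwrite('pics/mid.png',cv2.cvtColor(cv2.resize(c,None,fx=3.8,fy=3.5),cv2.COLOR_RGB2BGR))
E
python3 go.py .488 -.15 .0967 -.012
```

```text
t13.60 p [ 0.4873 -0.0349  0.0968] rpy [ 3.1409e+00  5.0000e-04 -1.2900e-02] F [0.27 0.99 3.36] T [ 0.45 -0.01  0.11] w0.248 gf60.0 q [-0.69  0.5   0.91  2.1  -0.56  0.8  -1.03]
[2.2, 115.1, 0.2] [0.001, 0.001, -0.001]
```

View pics/mid.png

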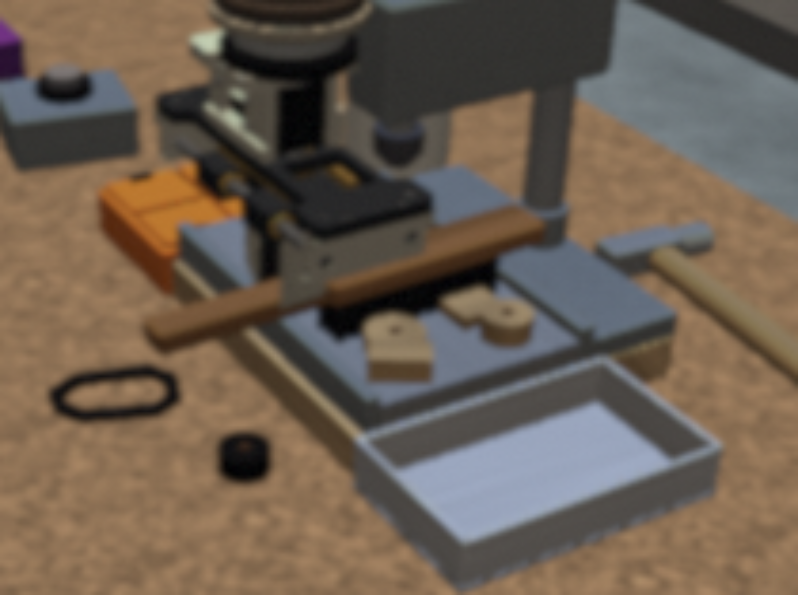

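All four scraps lie ahead of the bristles, the plug and block at (398,345) and the flat and plug at (490,310). Continuing.

Request:
step_arm(
  increments=[1, 0, 8, 0, 0, 0, 0, 1, 0, 16, 0, 0, 0, 0, 1, 0, 24, 0, 0, 0, 0, 1, 0, 32, 0, 0, 0, 0, 1, 0, 40, 0, 0, 0, 0, 1, 0, 48, 0, 0, 0, 0, 1, 0, 56, 0, 0, 0, 0, 1, 0, 64, 0, 0, 0, 0, 1, 0, 72, 0, 0, 0, 0, 1, 0, 80, 0, 0, 0, 0],
)

```text
time: 14.6
position: [0.4863, -0.1134, 0.0966]
eef_rot: [-3.141, 0.001, -0.011]
force: [-0.6, 2.3, 4.5]
grip_width: 0.246
grip_force: 60.0
```

Request:
step_arm(
  increments=[1, 0, 8, 0, 0, 0, 0, 1, 0, 16, 0, 0, 0, 0, 1, 0, 24, 0, 0, 0, 0, 1, 0, 32, 0, 0, 0, 0, 1, 0, 40, 0, 0, 0, 0, 1, 0, 45, 0, 0, 0, 0, 1, 0, 45, 0, 0, 0, 0],
)

```text
time: 15.3
position: [0.4858, -0.1587, 0.0966]
eef_rot: [3.141, 0.001, -0.013]
force: [0.8, 0.4, -1.2]
grip_width: 0.247
grip_force: 60.0
```

```bash
python3 - <<'E'
from h import *
s=bot.snapshot('side');c=s['color'][150:330,190:410];cv2.imwrite('pics/end.png',cv2.cvtColor(cv2.resize(c,None,fx=3.6,fy=3.3),cv2.COLOR_RGB2BGR))
E
python3 go.py .488 -.15 .15 -.012 .4 -.20 .15 -.20
```

```text
t15.35 p [ 0.4858 -0.158   0.0966] rpy [-3.1415e+00  1.1000e-03 -1.2000e-02] F [ 0.14 -0.59 -2.37] T [0.03 0.33 0.  ] w0.249 gf60.0 q [-0.41  0.53  0.87  2.04 -0.55  0.82 -0.79]
[2.1, -8.1, -53.4] [-0.0, 0.001, -0.0]
[-85.3, 43.0, -53.4] [-0.0, 0.001, 0.188]
```

View pics/end.png

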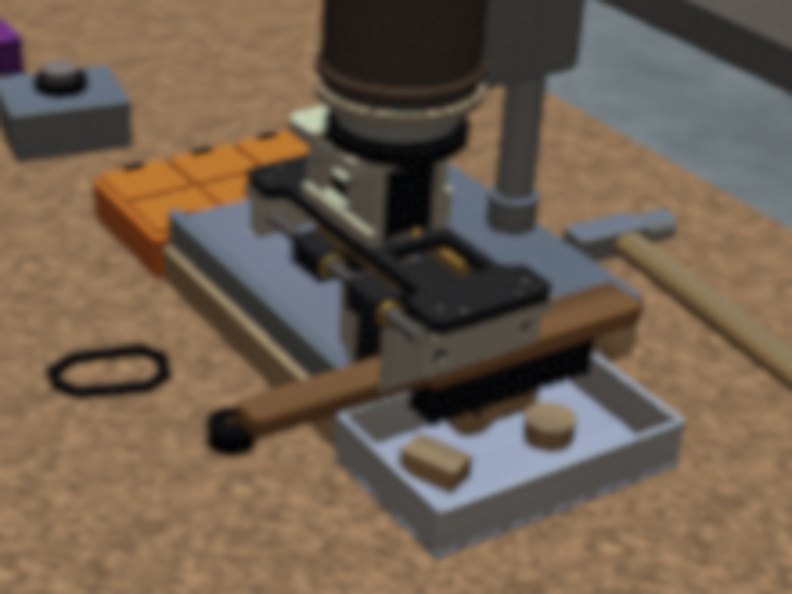

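Request:
step_arm(
  increments=[1, 0, 0, -20, 0, 0, 0, 1, 0, 0, -60, 0, 0, 0, 1, 0, 20, -60, 0, 0, 0, 1, -5, 60, -60, 0, 0, 0.05, 1, -11, 100, -60, 0, 0, 0.1, 1, -17, 140, -60, 0, 0, 0.15, 1, -23, 180, -60, 0, 0, 0.188, 1, -28, 214, -60, 0, 0, 0.188, 1, -28, 214, -60, 0, 0, 0.188, 1, -28, 214, -60, 0, 0, 0.188],
)

```text
time: 16.35
position: [0.4552, -0.3715, 0.1563]
eef_rot: [-3.141, 0.002, -0.201]
force: [0.1, 0.6, -1.7]
grip_width: 0.247
grip_force: 60.0
```

```bash
python3 - <<'E'
from h import *
s=bot.snapshot('side');t=bot.snapshot('top')
a=cv2.resize(s['color'][200:330,210:390],None,fx=2.2,fy=2.2*1.5);b=cv2.resize(t['color'][150:250,250:390],None,fx=2.8,fy=4.29)
a=a[:429,:396];b=b[:429,:392];h=min(len(a),len(b))
cv2.imwrite('pics/after.png',cv2.cvtColor(np.hstack([a[:h],b[:h]]),cv2.COLOR_RGB2BGR))
E
python3 go.py .4557 -.3719 .10 -.2003  .4557 -.3719 .0715 -.2003
```

```text
t16.45 p [ 0.4561 -0.3698  0.1562] rpy [-3.1402e+00  1.5000e-03 -1.9770e-01] F [ 0.89  0.16 -1.58] T [0.02 0.26 0.02] w0.250 gf60.0 q [-0.02  0.58  0.93  1.8  -0.54  1.04 -0.65]
[0.1, 2.3, 56.2] [-0.001, 0.002, 0.003]
[0.2, 2.3, 84.7] [-0.001, 0.002, 0.003]
```

View pics/after.png

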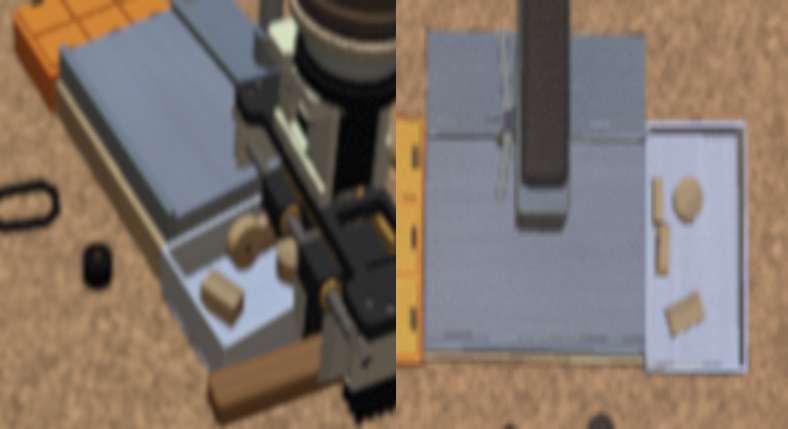

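The bed is clear and all four scraps are in the tray (right half: (657,200), (662,248), (688,198) and (685,312)). Next I'll lay the brush back.

Request:
step_arm(
  increments=[1, 0, 1, 30, 0, 0, 0, 1, 0, 1, 60, 0, 0, 0, 1, 0, 1, 75, 0, 0, 0, 1, 0, 1, 79, 0, 0, 0, 1, 0, 1, 79, 0, 0, 0, 1, 0, 1, 79, 0, 0, 0, 1, 0, 1, 79, 0, 0, 0],
)

```text
time: 17.15
position: [0.4559, -0.3728, 0.0788]
eef_rot: [3.141, -0.001, -0.199]
force: [-0.1, -0.5, -2.6]
grip_width: 0.249
grip_force: 60.0
```

```bash
python3 go.py .4557 -.3719 .0710 -.2003
```

```text
t17.15 p [ 0.4559 -0.3728  0.0788] rpy [ 3.141e+00 -7.000e-04 -1.991e-01] F [-0.1  -0.47 -2.56] T [-0.05  0.24  0.01] w0.249 gf60.0 q [ 0.04  0.67  0.85  1.87 -0.64  0.9  -0.57]
[-0.4, -0.8, 7.7] [0.001, -0.001, 0.001]
```

Request:
step_arm(
  increments=[1, -0.3, -0.8, 3, 0, 0, 0, 1, -0.3, -0.8, 6, 0, 0, 0, 1, -0.3, -0.8, 7, 0, 0, 0, 1, -0.3, -0.8, 7, 0, 0, 0, 1, -0.3, -0.8, 7, 0, 0, 0],
)

```text
time: 17.65
position: [0.4553, -0.3713, 0.0708]
eef_rot: [-3.141, 0.001, -0.199]
force: [-0.1, 3.4, 3.1]
grip_width: 0.252
grip_force: 60.0
```

```bash
python3 - <<'E'
from h import *
s=bot.snapshot('side');c=s['color'][290:395,270:460];cv2.imwrite('pics/place.png',cv2.cvtColor(cv2.resize(c,None,fx=4,fy=4),cv2.COLOR_RGB2BGR))
E
python3 go.py .4557 -.3719 .0710 -.2003
```

```text
t17.70 p [ 0.4553 -0.3713  0.0708] rpy [-3.1412e+00  8.0000e-04 -1.9920e-01] F [-0.01  2.57  2.7 ] T [ 0.39  0.32 -0.03] w0.246 gf60.0 q [ 0.05  0.68  0.84  1.88 -0.65  0.88 -0.57]
[0.6, 0.5, -0.2] [-0.0, 0.001, 0.001]
```

Request:
step_arm(
  increments=[-1, 0, 0, -0.3, 0, 0, 0, -1, 0, 0, -0.3, 0, 0, 0, -1, 0, 0, -0.3, 0, 0, 0, -1, 0, 0, -0.3, 0, 0, 0, -1, 0, 0, -0.3, 0, 0, 0, -1, 0, 0, -0.3, 0, 0, 0, -1, 0, 0, -0.3, 0, 0, 0, -1, 0, 0, -20, 0, 0, 0, -1, 0, 0, -60, 0, 0, 0, -1, 0, 0, -110, 0, 0, 0],
)

```text
time: 18.7
position: [0.4543, -0.3705, 0.1804]
eef_rot: [-3.141, 0.004, -0.2]
force: [1.6, 0.3, 0.2]
grip_width: 0.997
grip_force: 0.0
```

```bash
python3 go.py .40 -.10 .28 0.3 .45 .30 .25 1.0
```

```text
t18.70 p [ 0.4543 -0.3705  0.1804] rpy [-3.1406  0.0045 -0.1996] F [1.62 0.35 0.22] T [-0.08  0.06  0.02] w0.997 gf0.0 q [-0.04  0.56  0.96  1.77 -0.51  1.09 -0.67]
[-107.3, -254.5, -98.8] [-0.002, 0.004, -0.5]
[-137.5, -656.4, -68.3] [-0.004, 0.003, -1.2]
```

Request:
step_arm(
  increments=[1, -25, -20, -60, 0, 0, 0, 1, -60, -60, -99, 0, 0, -0.1, 1, -90, -110, -99, 0, 0, -0.2, 1, -107, -160, -99, 0, 0, -0.3, 1, -107, -207, -99, 0, 0, -0.4, 1, -107, -255, -99, 0, 0, -0.5, 1, -116, -304, -99, 0, 0, -0.6, 1, -125, -353, -99, 0, 0, -0.7, 1, -135, -402, -99, 0, 0, -0.8, 1, -140, -450, -99, 0, 0, -0.9],
)

```text
time: 19.7
position: [0.4047, 0.068, 0.2801]
eef_rot: [-3.14, -0.001, 0.705]
force: [1.2, -0.3, 0.3]
grip_width: 0.18
grip_force: 0.0
```

```bash
python3 - <<'E'
from h import *
def rect(p):
    (c,wh,a)=cv2.minAreaRect((p[:,:2]*1000).astype(np.float32)); return np.round(c,1),np.round(wh,1),round(a,2)
for n in('top','side'):
    s=bot.snapshot(n);P,_=cloud(s)
    b=P[(P[:,0]>.33)&(P[:,0]<.68)&(P[:,1]>-.45)&(P[:,1]<-.30)&(P[:,2]>.072)&(P[:,2]<.09)];print(len(b),rect(b),np.median(b[:,2]))
E
python3 go.py .533 .378 .20 1.0 .533 .378 .10 1.0
```

```text
912 (array([ 503.3, -381.5]), array([ 36.2, 270.9]), 78.82) 0.07797349237746243
2043 (array([ 500. , -381.6]), array([ 35.2, 270.9]), 78.95) 0.07697092211634537
t19.80 p [0.405  0.0725 0.2797] rpy [-3.1404e+00 -2.0000e-04  7.1330e-01] F [-0.4   0.61  0.24] T [-0.11  0.09 -0.06] w0.087 gf0.0 q [-1.03 -0.01  0.74  2.01  0.01  1.14 -1.15]
[296.7, -147.2, 79.9] [-0.001, -0.0, -0.287]
[296.6, -147.1, 179.9] [-0.001, -0.0, -0.287]
```

The brush is back within 1 mm of its original pose. Now the grey button.

Request:
step_arm(
  increments=[1, 42, -21, 0, 0, 0, -0.05, 1, 85, -42, 5, 0, 0, -0.1, 1, 127, -63, 15, 0, 0, -0.15, 1, 170, -84, 30, 0, 0, -0.2, 1, 212, -105, 50, 0, 0, -0.25, 1, 255, -126, 80, 0, 0, -0.287, 1, 297, -147, 100, 0, 0, -0.287, 1, 297, -147, 140, 0, 0, -0.287, 1, 297, -147, 165, 0, 0, -0.287, 1, 297, -147, 165, 0, 0, -0.287],
)

```text
time: 20.8
position: [0.5352, 0.3685, 0.1106]
eef_rot: [-3.139, 0.008, 0.988]
force: [-0.8, -0.3, -0.4]
grip_width: 0.004
grip_force: 0.0
```

```bash
python3 - <<'E'
from h import *
s=bot.snapshot('side');c=s['color'][100:240,120:300];cv2.imwrite('pics/btn.png',cv2.cvtColor(cv2.resize(c,None,fx=4,fy=4),cv2.COLOR_RGB2BGR))
E
python3 go.py .533 .378 .090 1.0
```

```text
t20.85 p [0.5366 0.3688 0.1133] rpy [-3.1402  0.004   0.987 ] F [ 0.08 -0.95  0.91] T [-0.08  0.06 -0.04] w0.000 gf0.0 q [-1.03  0.63  0.54  1.66 -0.38  0.97 -0.94]
[5.8, -8.1, 23.3] [-0.001, 0.004, -0.013]
```

View pics/btn.png

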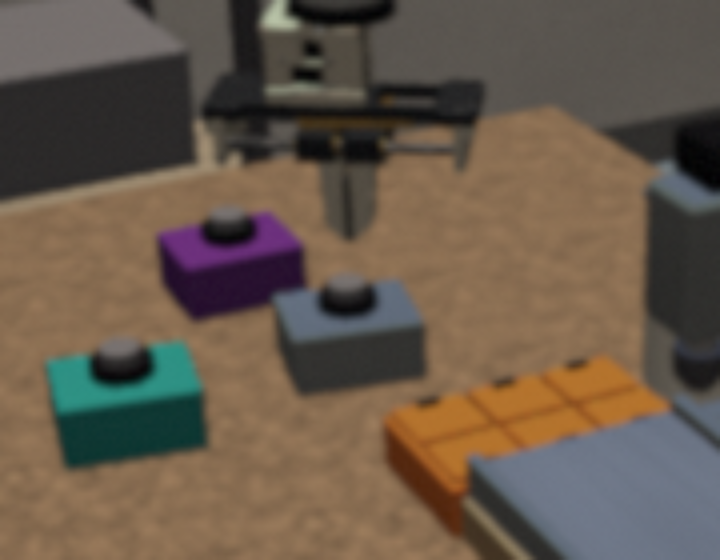

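The closed fingertips at (350,240) are above the grey box's button at (347,290). I'll centre, then press.

Request:
step_arm(
  increments=[1, 6, -8, 0, 0, 0, 0, 1, 6, -8, 10, 0, 0, 0, 1, 6, -8, 16, 0, 0, 0, 1, 6, -8, 16, 0, 0, 0, 1, 6, -8, 16, 0, 0, 0],
)

```text
time: 21.35
position: [0.534, 0.3791, 0.0989]
eef_rot: [-3.141, 0.0, 0.987]
force: [-1.2, -0.2, 0.5]
grip_width: 0.006
grip_force: 0.0
```

```bash
python3 go.py .533 .378 .090 1.0 .533 .378 .083 1.0
```

```text
t21.35 p [0.534  0.3791 0.0989] rpy [-3.1407e+00  3.0000e-04  9.8740e-01] F [-1.24 -0.2   0.52] T [-0.11  0.08 -0.01] w0.006 gf0.0 q [-1.04  0.65  0.53  1.66 -0.39  0.94 -0.94]
[-1.5, -0.2, 8.9] [-0.001, 0.0, -0.013]
[-1.5, -0.2, 15.9] [-0.001, 0.0, -0.013]
```

Request:
step_arm(
  increments=[1, -1, 0, 5, 0, 0, 0, 1, -1, 0, 9, 0, 0, 0, 1, -1, 0, 12, 0, 0, 0, 1, -1, 0, 14, 0, 0, 0, 1, -1, 0, 15, 0, 0, 0, 1, -1, 0, 15, 0, 0, 0],
)

```text
time: 21.95
position: [0.5334, 0.3785, 0.0835]
eef_rot: [-3.141, 0.001, 0.988]
force: [0.1, -0.2, 0.1]
grip_width: 0.007
grip_force: 0.0
```

Request:
step_arm(
  increments=[1, 0, 0, 0.5, 0, 0, 0, 1, 0, 0, 1, 0, 0, 0, 1, 0, 0, 1, 0, 0, 0],
)

```text
time: 22.25
position: [0.5334, 0.3786, 0.0827]
eef_rot: [-3.141, 0.0, 0.988]
force: [0.3, -0.5, 0.1]
grip_width: 0.007
grip_force: 0.0
```

```bash
python3 - <<'E'
from h import *
s=bot.snapshot('side');P,px=cloud(s)
m=(abs(P[:,0]-.533)<.035)&(abs(P[:,1]-.378)<.035)&(P[:,2]>.045)&(P[:,2]<.13)
P=P[m];C=s['color'][px[m][:,1],px[m][:,0]]
for lo in np.arange(.048,.13,.004):
    k=(P[:,2]>=lo)&(P[:,2]<lo+.004)
    if k.any():print('%.3f'%lo,k.sum(),np.round(P[k].min(0)[:2],3),np.round(P[k].max(0)[:2],3),C[k].mean(0).astype(int))
print([(d['confidence'],np.round(d['centre']),np.round(atz(s,d['centre'],.068),4)) for d in bot.landmark_of(s,'start_top')])
E
python3 go.py
```

```text
0.048 91 [0.498 0.343] [0.567 0.411] [ 90 100 114]
0.052 18 [0.508 0.354] [0.547 0.379] [42 47 55]
0.056 31 [0.509 0.355] [0.555 0.398] [28 29 32]
0.060 36 [0.513 0.353] [0.55  0.394] [33 31 32]
0.064 13 [0.517 0.365] [0.549 0.393] [69 64 61]
0.068 33 [0.516 0.364] [0.543 0.394] [105  98  95]
0.072 1 [0.518 0.376] [0.518 0.376] [89 82 79]
0.080 1 [0.528 0.368] [0.528 0.368] [107  99  93]
0.084 5 [0.52  0.367] [0.53  0.373] [96 83 70]
0.088 8 [0.518 0.362] [0.534 0.374] [87 76 63]
0.092 13 [0.514 0.362] [0.538 0.378] [83 73 61]
0.096 17 [0.511 0.36 ] [0.544 0.378] [81 73 62]
0.100 21 [0.512 0.359] [0.546 0.381] [81 73 62]
0.104 13 [0.513 0.36 ] [0.546 0.375] [73 67 58]
0.108 16 [0.51  0.361] [0.546 0.38 ] [81 74 63]
0.112 15 [0.511 0.36 ] [0.546 0.378] [75 69 59]
0.116 19 [0.51  0.357] [0.544 0.381] [79 72 61]
0.120 20 [0.509 0.359] [0.544 0.382] [80 72 61]
0.124 18 [0.51 0.36] [0.543 0.38 ] [78 71 61]
0.128 7 [0.513 0.367] [0.536 0.379] [73 67 58]
[(0.63, array([208., 170.]), array([[0.5408, 0.3838, 0.068 ]])), (0.46, array([150., 187.]), array([[0.356 , 0.3635, 0.068 ]])), (0.45, array([176., 153.]), array([[0.5059, 0.5476, 0.068 ]])), (0.26, array([388., 360.]), array([[ 0.4897, -0.4274,  0.068 ]]))]
t22.35 p [0.5334 0.3786 0.0827] rpy [-3.1407e+00  2.0000e-04  9.8770e-01] F [-0.27 -0.48  0.38] T [-0.09  0.07 -0.05] w0.003 gf0.0 q [-1.03  0.66  0.52  1.68 -0.4   0.91 -0.93]
```

The button is still up and the closed fingertips sit about 10 mm higher than nominal, so I'll keep descending carefully.

Request:
step_arm(
  increments=[1, 0, 0, 1, 0, 0, 0, 1, 0, 0, 3, 0, 0, 0, 1, 0, 0, 5, 0, 0, 0, 1, 0, 0, 5, 0, 0, 0, 1, 0, 0, 5, 0, 0, 0],
)

```text
time: 22.85
position: [0.5334, 0.3785, 0.0776]
eef_rot: [-3.141, 0.001, 0.988]
force: [0.8, -0.3, -0.5]
grip_width: 0.003
grip_force: 0.0
```

Request:
step_arm(
  increments=[1, 0, 0, 1, 0, 0, 0, 1, 0, 0, 2, 0, 0, 0, 1, 0, 0, 3, 0, 0, 0, 1, 0, 0, 3, 0, 0, 0],
)

```text
time: 23.25
position: [0.5333, 0.3785, 0.0745]
eef_rot: [-3.141, 0.001, 0.988]
force: [-0.1, 0.7, 0.0]
grip_width: 0.003
grip_force: 0.0
```

Request:
step_arm(
  increments=[1, 0, 0, 1, 0, 0, 0, 1, 0, 0, 2, 0, 0, 0, 1, 0, 0, 2, 0, 0, 0, 1, 0, 0, 2, 0, 0, 0],
)

```text
time: 23.65
position: [0.5334, 0.3785, 0.0727]
eef_rot: [-3.141, 0.0, 0.988]
force: [-0.0, 0.1, -0.5]
grip_width: 0.005
grip_force: 0.0
```

```bash
python3 - <<'E'
from h import *
s=bot.snapshot('side');P,px=cloud(s)
m=(abs(P[:,0]-.533)<.035)&(abs(P[:,1]-.378)<.035)&(P[:,2]>.045)&(P[:,2]<.1)
P=P[m];C=s['color'][px[m][:,1],px[m][:,0]]
for lo in np.arange(.048,.1,.003):
    k=(P[:,2]>=lo)&(P[:,2]<lo+.003)
    if k.any():print('%.3f'%lo,k.sum(),np.round(P[k].min(0)[:2],3),np.round(P[k].max(0)[:2],3),C[k].mean(0).astype(int))
E
python3 go.py
```

```text
0.048 88 [0.499 0.343] [0.568 0.412] [ 91 101 114]
0.051 15 [0.5   0.357] [0.546 0.404] [56 62 72]
0.054 15 [0.509 0.354] [0.546 0.381] [27 30 35]
0.057 23 [0.51  0.355] [0.554 0.388] [26 25 27]
0.060 28 [0.509 0.357] [0.551 0.396] [34 33 35]
0.063 12 [0.518 0.357] [0.539 0.377] [39 37 37]
0.066 12 [0.517 0.362] [0.541 0.39 ] [72 66 63]
0.069 17 [0.519 0.364] [0.546 0.389] [95 89 85]
0.072 2 [0.527 0.361] [0.527 0.368] [87 83 81]
0.075 5 [0.52  0.367] [0.53  0.373] [84 79 74]
0.078 6 [0.517 0.366] [0.534 0.374] [78 71 64]
0.081 10 [0.514 0.363] [0.535 0.377] [79 71 61]
0.084 10 [0.513 0.363] [0.535 0.382] [80 72 60]
0.087 12 [0.51  0.357] [0.538 0.379] [81 73 62]
0.090 13 [0.511 0.362] [0.544 0.38 ] [81 72 61]
0.093 15 [0.51  0.358] [0.538 0.38 ] [80 73 62]
0.096 10 [0.511 0.364] [0.543 0.379] [79 71 60]
0.099 6 [0.525 0.365] [0.543 0.375] [67 62 53]
t23.70 p [0.5334 0.3786 0.0727] rpy [-3.1407e+00  3.0000e-04  9.8770e-01] F [-0.07  0.01 -0.51] T [-0.08  0.12 -0.01] w0.006 gf0.0 q [-1.03  0.67  0.52  1.68 -0.41  0.89 -0.93]
```

Request:
step_arm(
  increments=[1, 0, 0, 1, 0, 0, 0, 1, 0, 0, 2, 0, 0, 0, 1, 0, 0, 3, 0, 0, 0, 1, 0, 0, 3, 0, 0, 0],
)

```text
time: 24.1
position: [0.5334, 0.3786, 0.0697]
eef_rot: [-3.141, 0.0, 0.988]
force: [-0.3, 0.2, 2.6]
grip_width: 0.006
grip_force: 1.0
```

Request:
step_arm(
  increments=[1, 0, 0, 1, 0, 0, 0, 1, 0, 0, 2, 0, 0, 0, 1, 0, 0, 2, 0, 0, 0],
)

```text
time: 24.4
position: [0.5335, 0.3786, 0.0677]
eef_rot: [-3.141, 0.0, 0.988]
force: [-0.3, -0.8, 3.6]
grip_width: 0.007
grip_force: 1.6
```

Request:
step_arm(
  increments=[1, 0, 0, 1, 0, 0, 0, 1, 0, 0, 2, 0, 0, 0, 1, 0, 0, 2.5, 0, 0, 0, 1, 0, 0, 2.5, 0, 0, 0],
)

```text
time: 24.8
position: [0.5335, 0.3786, 0.0652]
eef_rot: [-3.141, 0.0, 0.988]
force: [-1.2, -0.3, 4.2]
grip_width: 0.009
grip_force: 2.3
```

Request:
step_arm(
  increments=[1, 0, 0, 0.5, 0, 0, 0, 1, 0, 0, 1, 0, 0, 0, 1, 0, 0, 1, 0, 0, 0],
)

```text
time: 25.1
position: [0.5335, 0.3786, 0.0648]
eef_rot: [-3.141, -0.0, 0.988]
force: [-2.3, -0.9, 10.3]
grip_width: 0.004
grip_force: 4.9
```

It bottomed out: force is 10 N and travel has stopped. Releasing and backing off.

Request:
step_arm(
  increments=[1, 0, 0, 0, 0, 0, 0, 1, 0, 0, 0, 0, 0, 0, 1, 0, 0, -10, 0, 0, 0, 1, 0, 0, -40, 0, 0, 0, 1, 0, 0, -80, 0, 0, 0, 1, 0, 0, -120, 0, 0, 0, 1, 0, 0, -120, 0, 0, 0, 1, 0, 0, -120, 0, 0, 0, 1, 0, 0, -120, 0, 0, 0],
)

```text
time: 26.0
position: [0.5327, 0.3783, 0.1831]
eef_rot: [-3.14, 0.002, 0.988]
force: [-0.1, -1.0, 0.1]
grip_width: 0.002
grip_force: 0.0
```

```bash
python3 - <<'E'
from h import *
s=bot.snapshot('top');P,px=cloud(s)
C=s['color'][px[:,1],px[:,0]].astype(int)
wood=(C[:,0]-C[:,2]>35)&(P[:,1]>-.235)&(P[:,1]<-.12)&(P[:,0]>.49)&(P[:,0]<.66)
print('wood px in tray',wood.sum(),'on bed',((C[:,0]-C[:,2]>35)&(abs(P[:,1])<.115)&(P[:,0]>.515)&(P[:,0]<.635)&(P[:,2]>.05)).sum())
s=bot.snapshot('side');P,px=cloud(s)
k=(abs(P[:,0]-.53)<.012)&(abs(P[:,1]-.377)<.012)&(P[:,2]<.09);print('button z',np.percentile(P[k][:,2],[50,90]))
b=P[(P[:,0]>.33)&(P[:,0]<.68)&(P[:,1]>-.45)&(P[:,1]<-.30)&(P[:,2]>.072)&(P[:,2]<.09)];print(cv2.minAreaRect((b[:,:2]*1000).astype(np.float32)))
E
python3 go.py; python3 -c "
from workcell import bot
print(bot.close_job())"
```

```text
wood px in tray 196 on bed 0
button z [0.06912562 0.07196883]
((499.40435791015625, -382.69024658203125), (36.73053741455078, 270.3169860839844), 78.98169708251953)
t26.10 p [0.5327 0.3781 0.1828] rpy [-3.1399e+00  2.7000e-03  9.8770e-01] F [-0.17  0.46  0.5 ] T [-0.1   0.11  0.01] w0.003 gf0.0 q [-1.07  0.56  0.58  1.58 -0.33  1.1  -0.99]
the job is handed in; nothing more can be done
None
```

The job is handed in at 26 s on the clock: all four scraps are in the tray, the brush is back on its rest within about 2 mm, and the grey box's start button was pushed to its stop and released.

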